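# Refit and tighten the lock knob of a decorating wheel

### The arm

A 7-joint arm with a two-finger parallel gripper is mounted at the origin on the work surface. World frame = base frame: x ahead of the robot, y to its left, z up, the work surface at z = 0. Lengths are in m, angles in rad, forces in N, time in s.
With the tool pointing down it reaches from about 0.425 to 0.825 m from the base axis. Payload 3.6 kg.
Tool frame: the origin (TCP) lies between the finger pads; the fingertips stand 22 mm ahead of it and the grasp point (between the pads) lies 3 mm ahead of it; x points along the fingers, z is the direction in which the jaws open and shut, and the axes are right-handed (so a half turn about x gives the same grasp; the last joint's range is limited). The gripper opens to 85 mm and grips with 20 to 120 N. Pads are 22 mm wide; open, the fingers measure 114 mm over their backs; the gripper's body (76 mm by 85 mm) begins 54 mm behind the grasp point. The pads swing forward as they close: fully open they stand 13 mm farther back than shut.
Start: joints at [1.276, 0.615, -0.013, 1.423, 0.008, 1.103, -0.04], TCP at [0.172, -0.627, 0.222] pointing down, gripper open.
Joint ranges: [-3.12, 3.12], [-0.3, 2.06], [-1.34, 1.32], [0.26, 2.42], [-1.36, 4.5], [0.01, 1.98], [-2.84, 2.84]. Speed limits (rad/s): [2.79, 2.79, 3.14, 3.14, 3.14, 3.14, 3.14].

### API

Orientations are given as a unit quaternion [w, x, y, z].
In Python, from plant import env gives the robot as it stands.
- The arm moves only by the tool apply_moves, never from a script. Its argument "increments" is a list of rows, each a list of 7 numbers: the shift along the tool's x, y, z in mm, then the turn, a rotation vector about the tool's x, y, z in degrees, then the opening in per cent of the stroke, from 0 (shut) to 100 (fully open). A call has 1 to 8 rows; each row is the pose to reach, as a shift and turn from the pose commanded when the call began, along the tool's axes at that moment; what a row does not reach only later rows make up. A row lasts 1/8 s, in which the tool goes at most 62.5 mm and 10.7 degrees, less where a joint would pass 70% of its speed; a pose out of reach is approached as far as the arm can. A call with a gripper value outside its range is refused whole. The fingers move at their own pace and stop on an object; "force" is the grip in N (left out, the last holds). Time passes only in rows, so rows that repeat a pose let the fingers close. It gives the time, the measured TCP pose, the force and the opening at its end, in the units of the state.
- env.observe(): the state, without advancing time (a new reading comes with each control period).
- env.snapshot(name): name is "scene" or "top" or "wrist"; returns a dict with "image" (384x512x3 uint8, red, green, blue), "fovy" (degrees; the focal length in pixels is half the picture's height over the tangent of half this angle, whatever the lens; pixels are square), "cx", "cy" (the principal point, pixels), "extrinsics" (4x4, takes a point from camera to world coordinates). Camera axes: x right, y down, z forward; pixel columns grow to the right and rows downward; lengths in m; the calibration is good to about 2 mm. A picture is of the moment at which its call begins. There is no depth.
- env.sign_off(): hands the job in, once; it reports no verdict.
Trained networks look in the newest picture that a camera, given by its name, has taken for a name from the list of things; names that differ only in an ending like _2 or _b are one class to them, and where a whole thing is asked for, a point or a joint stands for the part that bears it (a point fixed in the world has none). Each returns a list of dicts, best first, with "p" (0 to 1); they miss things now and then, are a little off and sometimes report something else, mostly with a low value. They report only what shows in the picture. A call takes as long as a camera call. They do not tell look-alikes from the thing itself.
- env.find_in(camera, name): "at" ([x, y, z] in m, in world coordinates, good to about 4 mm: the middle of the surface that is visible of it).
- env.trace(camera, name): "mask" (384x512 bool, what is visible of it).
The state is a dict: "clock": time; "qpos": joint angles; "joint_velocities": joint speeds; "effort": joint torques, N m; "tcp_pos": TCP position; "tool_rot": TCP orientation; "ft_force": force on the tool from outside, world axes, zero at the start; "wrist_torque": the same for the moment, N m; "opening": finger opening in m.
Only numpy, scipy, OpenCV 4.12 (cv2) and the standard library are available. Lean on these libraries where they do the work, as an engineer would, in place of code of your own. Each camera call takes 0.05 s, during which the arm holds its last target.

### The job

The winged lock knob has come off the potter's decorating wheel. Put it on the wheel's square spindle, press lightly and turn it slowly until it drops fully home on the collar, then turn it clockwise (seen from above) until the collar's pointer is at its stop, and let go. Leave the plain round knob, the vase, the cup and the jar where they are.

Things in the scene. Friction and masses are not known exactly. Their poses are not given: they have to be found in the camera images.
- knob_wing (a point): Centre of the grip wing of the loose black knob standing upright on the bench, 47 mm above its underside. Knob 60 mm tall: a 38 x 38 mm square sleeve (0 to 27 mm up), a 50 mm wide disc (27 to 34), on it the wing, a bar 46 mm long, 14 mm thick, 26 mm high (34 to 60). Axes: z up, x along the wing, y across it. Mass about 0.11 kg, varies.
- knob_foot (a point): Centre of the knob's underside, the mouth of its socket: a square hole 20.4 mm wide and 27 mm deep, open downwards, its sides parallel to the sleeve and to the wing. Axes as for knob_wing. Going down the square it can stick part-way when nearly in line: a small turn either way under light pressure frees it.
- spindle_seat (a point): On the spindle's axis at the top of the 44 mm wide steel collar, 68 mm above the bench: the home knob's underside rests here. Fixed to the grey wheel, z up, -y towards the turntable. The grey body is 60 mm high, 120 mm wide and ends 60 mm past the axis on the +y side. Its axes say nothing of the angle at which the square stands.
- spindle_tip (a point): Top of the steel spindle, 25 mm above spindle_seat: a square 18 x 18 mm (0 to 14 mm above the seat), then a round nose 18 mm across, tapering to 10 mm over the last 5 mm. A knob not in line rests on the square's corners, underside 14 mm above the seat; in line within 8 degrees (every quarter turn) it drops to 0. The square's angle is random, unreported.
- turntable (a point): Centre of the turntable's top, a disc 210 mm across, 78 mm above the bench, 220 mm from the spindle's axis. The vase stands on it. It is fixed.
- lock (a joint): Angle (rad) of the collar with its dark pointer; grows clockwise seen from above. Stop (pointer at the small pin) at 0.55, other end -0.35, starts -0.35 to -0.05; at 0 the pointer looks along spindle_seat's +y. Friction 0.15 N m holds it under light pressing. The square drives it through a clutch slipping at 0.8 N m, so overturning does no harm. Play of the home knob: 8 degrees either way.
- vase_mid (a point): Middle of the blue vase that stands on the turntable: 102 mm tall, 92 mm across; the point is 50 mm above its foot. To be left alone.
- round_knob_mid (a point): Middle of a plain round black knob without wing, 42 mm across and 40 mm tall, standing on the bench near the winged one (they may be swapped); the point is 20 mm above the bench. Not the one wanted; to be left alone.
- cup_mid (a point): Middle of a white cup on the bench, 72 mm across, 75 mm tall; to be left alone.
- jar_mid (a point): Middle of a terracotta-coloured jar on the bench, 60 mm across, 85 mm tall; to be left alone.
- knob: The same knob as a body; its origin and axes are those of knob_foot.
Things that resemble listed ones, but are neither listed nor needed, are in the scene too. What is shaped like the knob but purple or red is not meant.

How it is judged:
On the way, in this order (a step that is already met when the one before it is completed fails the run):
1. the winged knob is fully home on the spindle, its underside on the collar (z of knob_foot in the frame of spindle_seat between -0.003 and 0.003 m and horizontal distance between knob_foot and spindle_seat below 0.004 m and angle between knob_foot's own z axis and vertical below 0.08 rad), for 0.2 s.
2. with the knob home, the lock is turned clockwise to its stop (all of step 1 and value of joint lock above 0.47 rad), for 0.2 s.
At the end, for the whole second after the job is handed in: The winged knob is home on the square spindle (underside within 3 mm of the collar, within 4 mm of the axis, upright within 0.08 rad), the lock is at its stop (above 0.47 rad of 0.55), and the knob is at rest, released (all of step 2 and linear speed of knob below 0.02 m/s); the robot touches nothing.
It fails at once if the vase on the turntable is moved more than 25 mm or tipped (distance of vase_mid from where it was at the start of the episode above 0.025 m or angle between vase_mid's own z axis and vertical above 0.5 rad).
It fails at once if the plain round knob is moved more than 25 mm or tipped (distance of round_knob_mid from where it was at the start of the episode above 0.025 m or angle between round_knob_mid's own z axis and vertical above 0.5 rad).
It fails at once if the cup is moved more than 25 mm or tipped (distance of cup_mid from where it was at the start of the episode above 0.025 m or angle between cup_mid's own z axis and vertical above 0.5 rad).
It fails at once if the jar is moved more than 25 mm or tipped (distance of jar_mid from where it was at the start of the episode above 0.025 m or angle between jar_mid's own z axis and vertical above 0.5 rad).
It also fails if it takes over 46 s, if anything falls off the work surface, if the arm or the gripper's body presses on something with over 40 N, if the wrist force passes 120 N, or if a joint passes its speed limit or range.

## Working session

There is one attempt and no reset: what is moved stays moved. The work goes in short steps, Python scripts to look and compute and a tool call to move; the robot and the scene stay as the last step left them, time stands still between calls to the robot, and variables do not carry over. Pictures are saved under pics/ and viewed, and the job is handed in when it is done.

Besides the shell and the picture viewer there is one more tool, called by a JSON object that holds its "fn" and its "kwargs". apply_moves: Moves the arm, as the interface text tells. Its arguments: {"type":"object","properties":{"increments":{"type":"array"},"force":{"type":"number"}},"required":["increments"]}

```bash
ls; mkdir -p pics; cat > h.py <<'E'
import numpy as np, cv2
from plant import env
def snap(c,fn=None):
    s=env.snapshot(c)
    if fn: cv2.imwrite('pics/'+fn,cv2.cvtColor(s['image'],cv2.COLOR_RGB2BGR))
    return s
def cam(s):
    f=192/np.tan(np.radians(s['fovy'])/2); return f,s['cx'],s['cy'],np.array(s['extrinsics'])
def proj(s,p):
    f,cx,cy,T=cam(s); q=np.linalg.inv(T)@np.append(p,1); return [round(float(cx+f*q[0]/q[2]),1),round(float(cy+f*q[1]/q[2]),1)]
def ray(s,u,v):
    f,cx,cy,T=cam(s); d=T[:3,:3]@np.array([(u-cx)/f,(v-cy)/f,1]); return T[:3,3],d/np.linalg.norm(d)
def atz(s,u,v,z):
    o,d=ray(s,u,v); return o+d*(z-o[2])/d[2]
def tri(*rs):
    A=0;b=0
    for o,d in rs:
        P=np.eye(3)-np.outer(d,d);A=A+P;b=b+P@o
    x=np.linalg.solve(A,b); return x,[round(float(np.linalg.norm((np.eye(3)-np.outer(d,d))@(x-o))),4) for o,d in rs]
E
python3 - <<'E'
from h import *
np.set_printoptions(precision=4,suppress=True)
print(env.observe())
names=['knob_wing','knob_foot','knob','spindle_seat','spindle_tip','turntable','lock','vase_mid','round_knob_mid','cup_mid','jar_mid']
for c in ['scene','top','wrist']:
    s=snap(c,c+'0.png'); print(c,s['fovy'],s['cx'],s['cy'],np.array(s['extrinsics']).tolist())
    for n in names:
        for r in env.find_in(c,n)[:4]:
            print(' ',n,round(r['p'],2),np.round(r['at'],3),proj(s,r['at']))
E
```

```text
pics
{'clock': 0.0, 'qpos': array([ 1.2765,  0.6159, -0.0126,  1.425 ,  0.0081,  1.1034, -0.0404]), 'joint_velocities': array([ 0.0015,  0.0002,  0.0004, -0.0008,  0.0008, -0.0005,  0.0006]), 'effort': array([ -0.0005, -46.9217,   0.2593, -17.1036,   0.0099,   0.0096,
        -0.    ]), 'tcp_pos': array([ 0.1718, -0.626 ,  0.221 ]), 'tool_rot': array([ 0.5615,  0.4293,  0.563 , -0.4282]), 'ft_force': array([-0.2802,  0.8529, -0.031 ]), 'wrist_torque': array([ 0.0006, -0.006 , -0.    ]), 'opening': 0.08571908314567149}
scene 45.478647117021055 256.20227141713195 193.09714323066208 [[0.5628747341579204, 0.5775050647594866, -0.5913205000875512, 1.289065801572601], [0.8263223891667271, -0.4096747469816649, 0.38646851210325134, -0.41980596348141397], [-0.01906155314874842, -0.7061547294061337, -0.7078009291664622, 0.9403545429990224], [0.0, 0.0, 0.0, 1.0]]
  knob_wing 0.89 [0.502 0.202 0.036] [286.1, 169.0]
  knob_wing 0.85 [0.601 0.198 0.034] [306.2, 189.3]
  knob_wing 0.54 [0.417 0.272 0.03 ] [287.8, 146.9]
  knob_wing 0.43 [ 0.515 -0.142  0.077] [182.4, 212.2]
  knob_foot 0.79 [0.607 0
[... 1785 characters left out ...]
 0.44 [ 0.463 -0.213  0.15 ] [396.6, 243.0]
  lock 0.74 [ 0.517 -0.003  0.065] [291.8, 229.4]
  vase_mid 0.87 [ 0.465 -0.214  0.15 ] [396.8, 242.2]
  vase_mid 0.74 [0.491 0.205 0.031] [203.7, 248.1]
  round_knob_mid 0.64 [0.489 0.394 0.036] [122.6, 254.3]
  cup_mid 0.97 [0.821 0.111 0.039] [235.9, 112.4]
  jar_mid 0.85 [0.684 0.249 0.082] [178.6, 164.6]
wrist 70.44455125285224 254.79337169446345 192.4478944229964 [[0.26538457219961015, -0.9233096487716184, -0.27761541982328325, 0.24394335098718475], [-0.9641424546535069, -0.25432324471437273, -0.07582225486399927, -0.60808987007643], [-0.0005966348446489307, 0.28778286898837685, -0.9576954966708774, 0.3740663567105581], [0.0, 0.0, 0.0, 1.0]]
```

```bash
python3 - <<'E'
import cv2
for c in ['scene','top']:
    i=cv2.imread(f'pics/{c}0.png'); 
    cv2.imwrite(f'pics/{c}0b.png',cv2.resize(i,(800,600),interpolation=cv2.INTER_CUBIC))
    x=(140,110,240,160) if c=='scene' else (100,150,240,160)
    a=i[x[1]:x[1]+x[3],x[0]:x[0]+x[2]]
    cv2.imwrite(f'pics/{c}0c.png',cv2.resize(a,(800,533),interpolation=cv2.INTER_CUBIC))
E
```

```text
(no output)
```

View pics/scene0b.png

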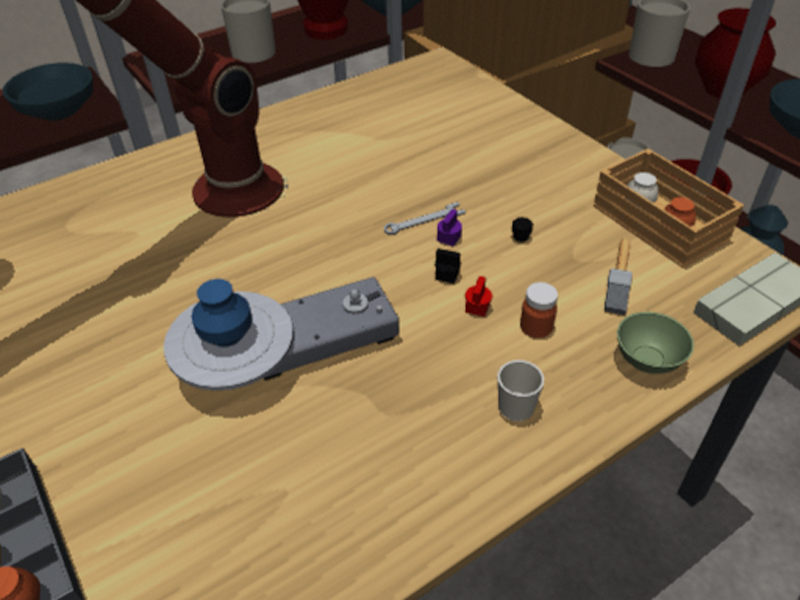

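View pics/top0b.png

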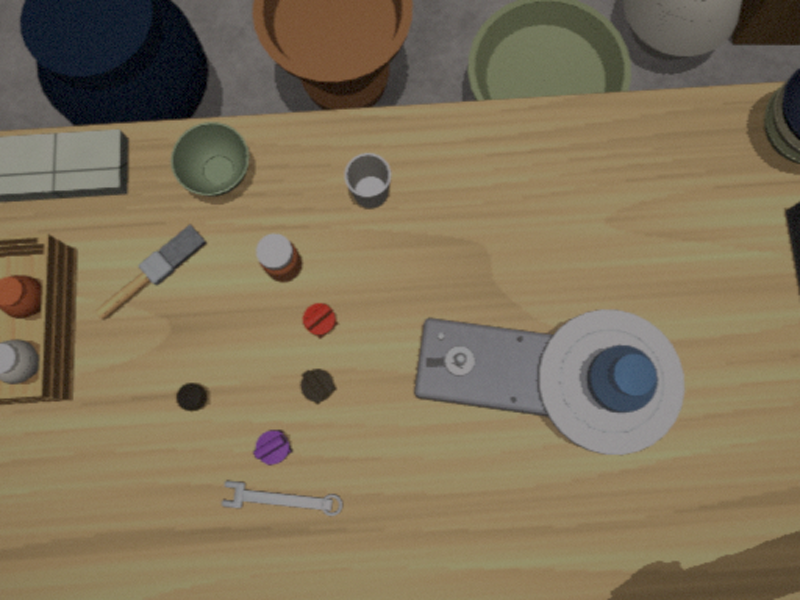

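View pics/scene0c.png

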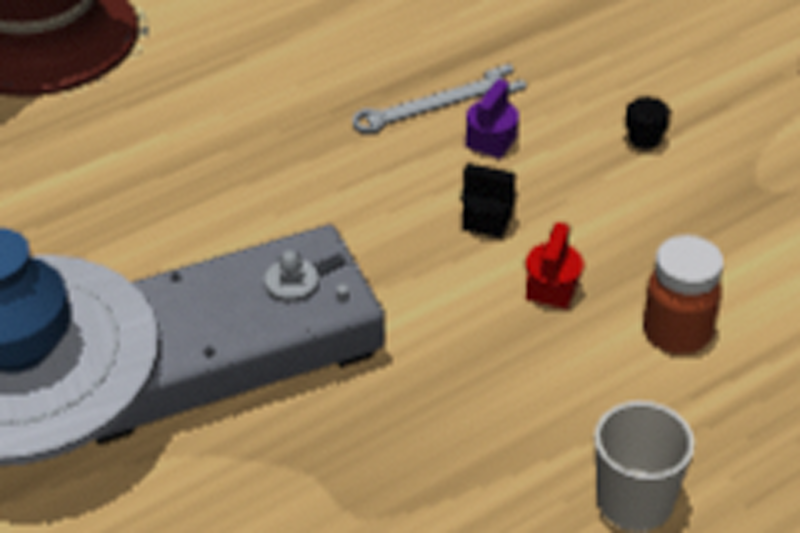

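View pics/top0c.png

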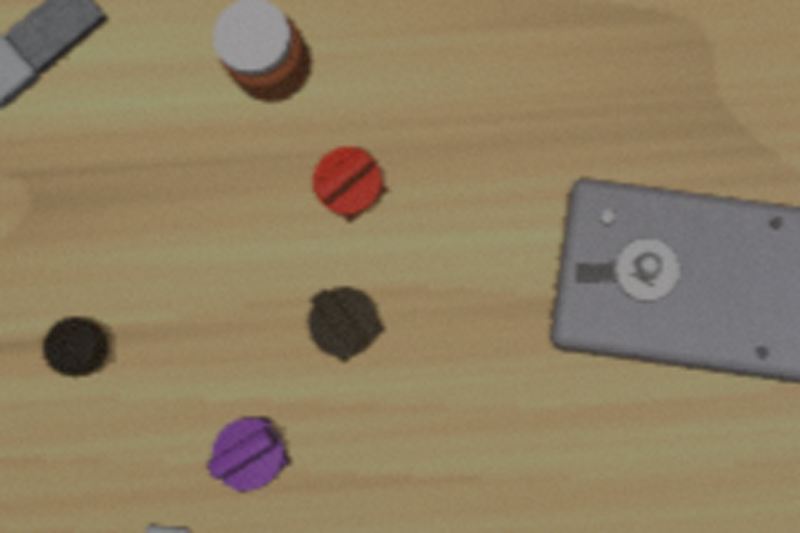

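View pics/wrist0.png

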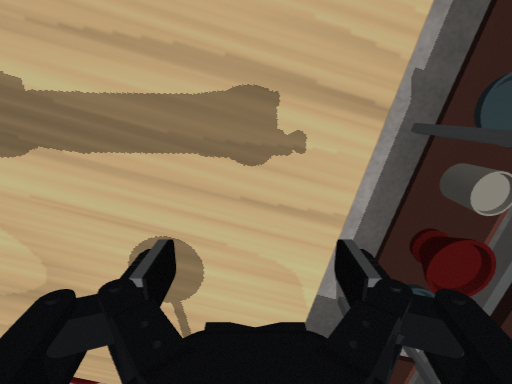

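```bash
python3 - <<'E'
from h import *
from scipy.spatial.transform import Rotation as R
np.set_printoptions(precision=4,suppress=True)
o=env.observe(); q=o['tool_rot']; M=R.from_quat([q[1],q[2],q[3],q[0]]).as_matrix(); print(M)
print('radial',np.degrees(np.arctan2(-.626,.1718)))
for c in ['scene','top']:
    print(c)
s=snap('scene');t=snap('top')
# knob triangulate with networks masks
for n in ['vase_mid','round_knob_mid','cup_mid','jar_mid']:
    a=env.find_in('scene',n)[0]['at'];b=env.find_in('top',n)[0]['at']; print(n,np.array(a),np.array(b))
# pixel triangulation: spindle tip scene crop(291,258)/3.333+(140,110); top crop (648,262)/3.333+(100,150)
print(tri(ray(s,140+291/3.333,110+258/3.333),ray(t,100+648/3.333,150+262/3.333)))
E
```

```text
[[ 0.      0.9643  0.2646]
 [ 0.0001  0.2646 -0.9643]
 [-1.      0.     -0.    ]]
radial -74.65353511575579
scene
top
vase_mid [ 0.5186 -0.1416  0.0734] [ 0.4622 -0.2116  0.1517]
round_knob_mid [0.4969 0.3929 0.0313] [0.4933 0.3934 0.034 ]
cup_mid [0.8116 0.1115 0.046 ] [0.8203 0.11   0.0389]
jar_mid [0.7063 0.2443 0.0585] [0.6807 0.2506 0.0837]
(array([ 0.5158, -0.0065,  0.0895]), [0.0006, 0.0006])
```

Candidates: black winged knob scene (286,169)/top (203,247); red scene (306,190), purple (288,147), plain round black (335,144). The black winged one matches the description, and the close crops confirm a square sleeve plus wing. Next I take a wrist view of the spindle on the way there.

{"fn": "apply_moves", "kwargs": {"increments": [[-30,43,-40,-9,0,0,100],[-60,86,-80,-18,0,0,100],[-80,129,-120,-27,0,0,100],[-80,172,-160,-36,0,0,100],[-80,215,-200,-45,0,0,100],[-80,258,-240,-54,0,0,100],[-80,301,-280,-63,0,0,100],[-80,344,-320,-72,0,0,100]]}}

```text
clock: 3.3
tcp_pos: [0.4199, -0.2257, 0.3027]
tool_rot: [0.707, 0.014, 0.707, -0.015]
ft_force: [1.1, -0.7, -0.7]
opening: 0.0858
```

```bash
cat >> h.py <<'E'
from scipy.spatial.transform import Rotation as R
np.set_printoptions(precision=4,suppress=True)
def st():
    o=env.observe(); q=o['tool_rot']; M=R.from_quat([q[1],q[2],q[3],q[0]]).as_matrix()
    print('t',round(o['clock'],2),'tcp',o['tcp_pos'],'yawz',round(float(np.degrees(np.arctan2(M[1,2],M[0,2]))),2),'tilt',M[2],'F',o['ft_force'],'T',o['wrist_torque'],'op',round(o['opening'],4)); print('q',o['qpos']); return o,M
def go(M,p,target): print('move mm (tool axes):',M.T@((np.array(target)-p)*1000))
E
python3 - <<'E'
from h import *
o,M=st(); go(M,o['tcp_pos'],[.515,-.075,.2])
E
```

```text
t 3.3 tcp [ 0.4199 -0.2257  0.3027] yawz -2.39 tilt [-1.     -0.0008  0.001 ] F [ 1.0902 -0.6794 -0.6584] T [-0.0516 -0.0066 -0.07  ] op 0.0858
q [ 0.7828  0.2902 -0.4445  1.7674  0.1381  1.1134  0.2519]
move mm (tool axes): [102.6243 154.6098  88.6633]
```

{"fn": "apply_moves", "kwargs": {"increments": [[0,50,30,-2.4,0,0,100],[10,100,60,-2.4,0,0,100],[60,150,86,-2.4,0,0,100],[100,155,88,-2.4,0,0,100],[100,155,88,-2.4,0,0,100],[100,155,88,-2.4,0,0,100]]}}

```text
clock: 4.05
tcp_pos: [0.5149, -0.0777, 0.2037]
tool_rot: [0.708, 0.002, 0.706, -0.003]
ft_force: [0.1, 0.3, 0.5]
opening: 0.0855
```

```bash
python3 - <<'E'
from h import *
o,M=st(); s=snap('wrist','w1.png')
i=cv2.imread('pics/w1.png'); u,v=map(int,proj(s,[.5158,-.0065,.08])); print(u,v,s['extrinsics'][2])
a=i[max(0,v-60):v+60,u-80:u+80]; print(max(0,v-60),u-80); cv2.imwrite('pics/w1c.png',cv2.resize(a,(800,a.shape[0]*5),interpolation=cv2.INTER_CUBIC))
import pickle; pickle.dump(s,open('w1.pkl','wb'))
E
```

```text
t 4.05 tcp [ 0.5149 -0.0777  0.2037] yawz -0.36 tilt [-1.     -0.001   0.0021] F [0.0999 0.2706 0.4903] T [ 0.0542 -0.0408  0.0082] op 0.0855
q [ 0.4272  0.4699 -0.4691  1.8128  0.262   0.918  -0.1646]
253 112 [ 0.0026  0.2887 -0.9574  0.3555]
52 173
```

View pics/w1.png

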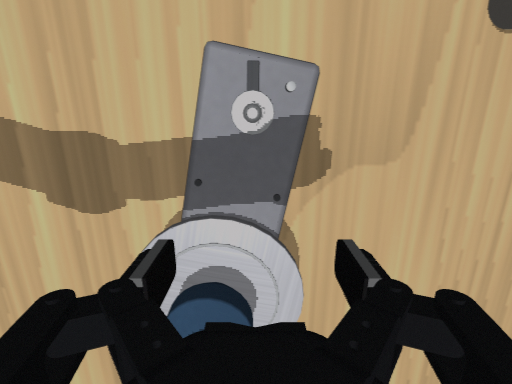

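View pics/w1c.png

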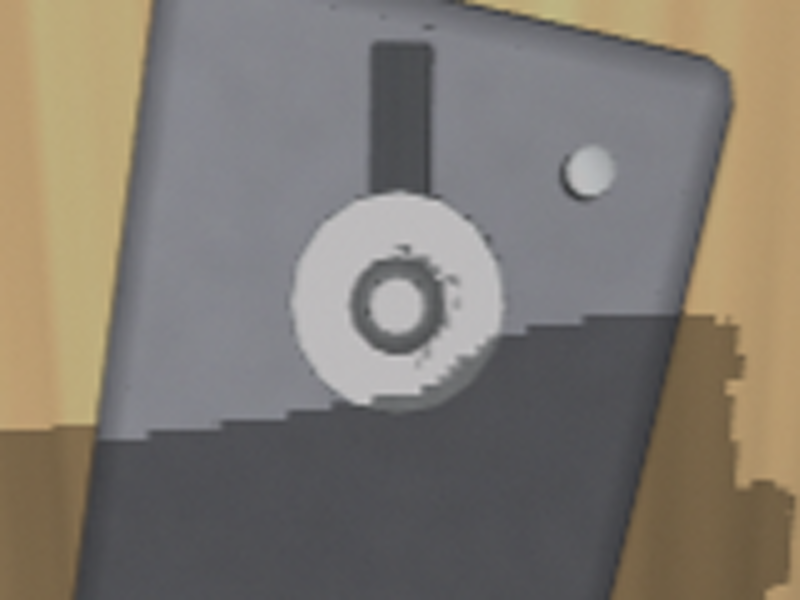

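```bash
python3 - <<'E'
import cv2,numpy as np
i=cv2.imread('pics/w1.png')[90:136,230:276].astype(float)
g=np.clip((i-140)*255/(215-140),0,255).astype('uint8')
cv2.imwrite('pics/w1d.png',cv2.resize(g,(598,598),interpolation=cv2.INTER_NEAREST))
i=cv2.imread('pics/scene0.png')[180:210,215:245]
cv2.imwrite('pics/s0d.png',cv2.resize(i,(600,600),interpolation=cv2.INTER_CUBIC))
E
```

```text
(no output)
```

View pics/w1d.png

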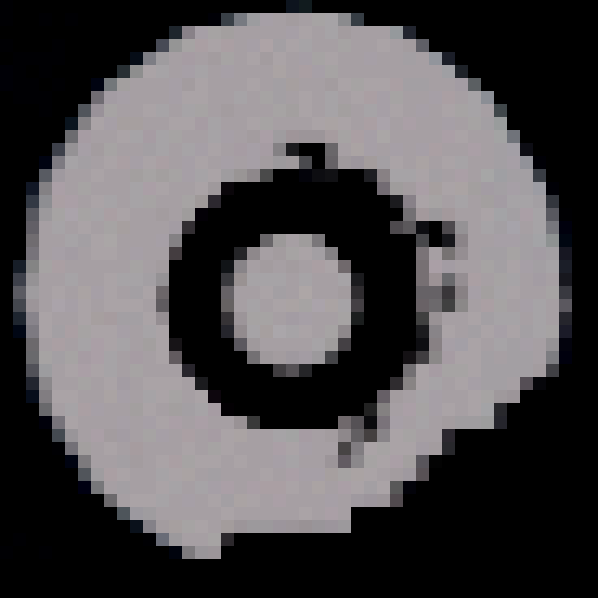

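View pics/s0d.png

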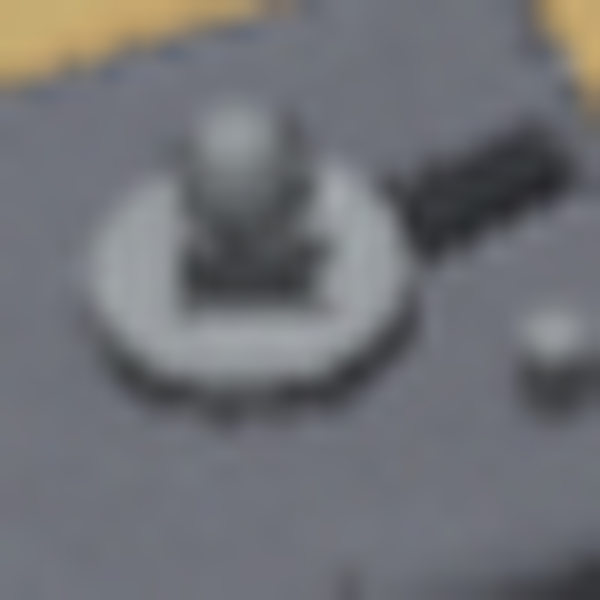

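{"fn": "apply_moves", "kwargs": {"increments": [[0,55,0,0,0,0,100],[20,110,0,0,0,0,100],[60,157,0,0,0,0,100],[60,157,0,0,0,0,100],[60,157,0,0,0,0,100]]}}

```text
clock: 4.72
tcp_pos: [0.5163, 0.0791, 0.1438]
tool_rot: [0.708, 0.002, 0.706, -0.003]
ft_force: [-0.3, -0.7, -0.5]
opening: 0.0853
```

```bash
python3 - <<'E'
from h import *
o,M=st(); s=snap('wrist','w2.png')
i=cv2.imread('pics/w2.png'); u,v=map(int,proj(s,[.5158,-.0065,.075])); print(u,v)
v0,u0=max(0,v-45),u-60; print(v0,u0)
a=i[v0:v0+90,u0:u0+120];  cv2.imwrite('pics/w2c.png',cv2.resize(a,(800,600),interpolation=cv2.INTER_CUBIC))
import pickle; pickle.dump(s,open('w2.pkl','wb'))
E
```

```text
t 4.72 tcp [0.5163 0.0791 0.1438] yawz -0.38 tilt [-1.     -0.0008  0.0032] F [-0.2637 -0.7336 -0.5359] T [-0.029   0.0453 -0.0118] op 0.0853
q [ 0.0997  0.5486 -0.4406  1.8811  0.3245  0.7794 -0.5237]
253 285
240 193
```

View pics/w2.png

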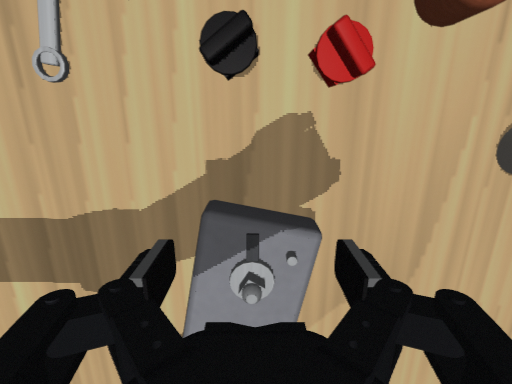

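View pics/w2c.png

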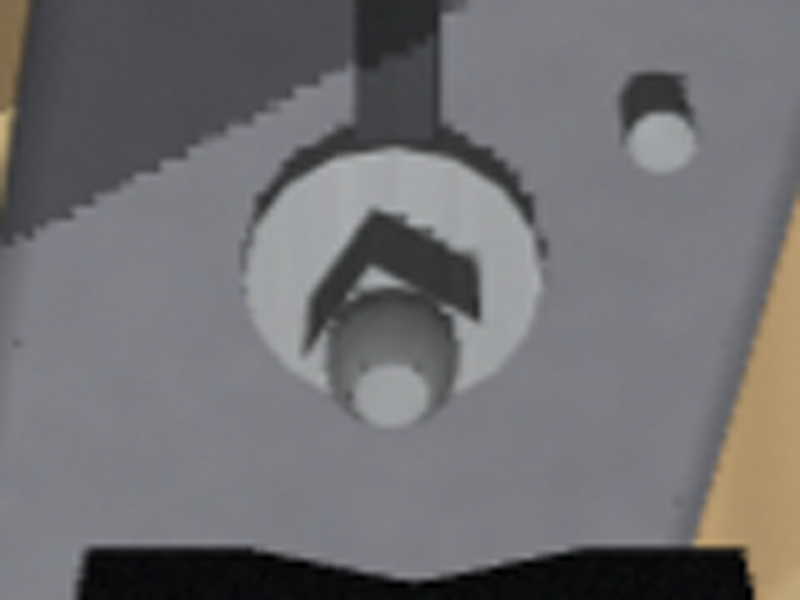

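```bash
python3 - <<'E'
from h import *
import pickle
s=pickle.load(open('w2.pkl','rb')); s1=pickle.load(open('w1.pkl','rb'))
P=lambda x,y,z: atz(s,193+x/6.667,240+y/6.667,z)
A,B,C=P(377,210,.068),P(478,259,.068),P(306,353,.068)
ang=lambda a,b: np.degrees(np.arctan2(*(b-a)[1::-1]))
print(A,B,C,'AB',np.linalg.norm(B-A),ang(A,B)%90,'AC',np.linalg.norm(C-A),ang(A,C)%90)
a,b,c=P(372,265,.082),P(480,320,.082),P(318,310,.082)
print('top AB',np.linalg.norm(b-a),ang(a,b)%90,ang(a,c)%90)
# collar centre w2: left/right points at row ~275
L,Rr,T=P(245,275,.068),P(543,275,.068),P(395,147,.068)
print('collar',L,Rr,T,(L+Rr)/2)
p1=P(397,135,.064);p0=P(397,20,.064); print('pointer yaw',ang(p1,p0))
# tip in w2 and w1
t2=ray(s,193+392/6.667,240+395/6.667); t1=ray(s1,173+398/5,52+305/5); print('tip tri',tri(t1,t2))
print('w1 collar', atz(s1,173+398/5,52+302/5,.068))
pin=P(660,140,.068); print('pin',pin)
print('body edges w1', [atz(s1,*x,.06) for x in [(208,41),(319,66),(183,222)]])
for q in [(208,55),(250,17),(229,42)]: print(atz(s,*q,.06))
print(ang(atz(s,208,55,.06),atz(s,250,17,.06)))
E
```

```text
[0.5123 0.0043 0.068 ] [ 0.5268 -0.0039  0.068 ] [ 0.5015 -0.0197  0.068 ] AB 0.016730292995720705 60.43581819438599 AC 0.026350549004533538 65.92402112064451
top AB 0.017221123125009855 58.967455702869316 43.35069717518823
collar [ 0.493  -0.0063  0.068 ] [ 0.5363 -0.0067  0.068 ] [0.515  0.0145 0.068 ] [ 0.5146 -0.0065  0.068 ]
pointer yaw 89.52399006665468
tip tri (array([ 0.5146, -0.0071,  0.0936]), [0.0001, 0.0001])
w1 collar [ 0.5146 -0.0067  0.068 ]
pin [0.5526 0.0154 0.068 ]
body edges w1 [array([0.4718, 0.06  , 0.06  ]), array([0.5811, 0.0372, 0.06  ]), array([ 0.432 , -0.1296,  0.06  ])]
[0.4817 0.1939 0.06  ]
[0.515  0.2198 0.06  ]
[0.4985 0.2029 0.06  ]
37.935642266398354
```

{"fn": "apply_moves", "kwargs": {"increments": [[-6,20,-15,10.4,0,0,100],[-6,40,-30,20.8,0,0,100],[-6,60,-45,31.2,0,0,100],[-6,87,-65,41.6,0,0,100],[-6,87,-65,52,0,0,100],[-6,87,-65,52,0,0,100],[-6,87,-65,52,0,0,100]]}}

```text
clock: 5.65
tcp_pos: [0.4513, 0.1666, 0.149]
tool_rot: [0.635, 0.312, 0.634, -0.311]
ft_force: [-0.6, 0.5, -0.2]
opening: 0.0852
```

```bash
python3 - <<'E'
from h import *
o,M=st(); s=snap('wrist','w3.png')
i=cv2.imread('pics/w3.png'); u,v=map(int,proj(s,[.4985,.203,.05])); print(u,v)
v0,u0=max(0,v-45),u-60; print(v0,u0)
a=i[v0:v0+90,u0:u0+120];  cv2.imwrite('pics/w3c.png',cv2.convertScaleAbs(cv2.resize(a,(800,600),interpolation=cv2.INTER_CUBIC),alpha=2))
import pickle; pickle.dump(s,open('w3.pkl','wb'))
E
```

```text
t 5.65 tcp [0.4513 0.1666 0.149 ] yawz -52.28 tilt [-1.      0.0015  0.001 ] F [-0.6052  0.487  -0.2329] T [ 0.0394  0.0152 -0.0297] op 0.0852
q [-0.2659  0.4607 -0.1889  1.9877  0.1305  0.7028 -1.4476]
253 127
82 193
```

View pics/w3.png

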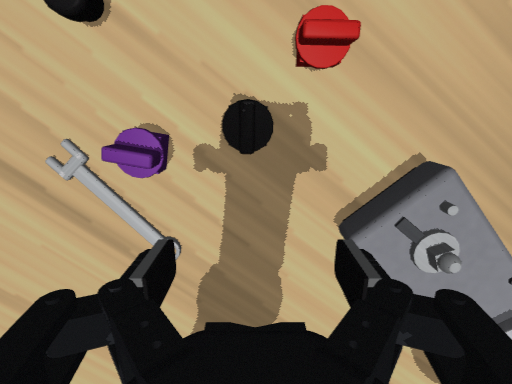

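View pics/w3c.png

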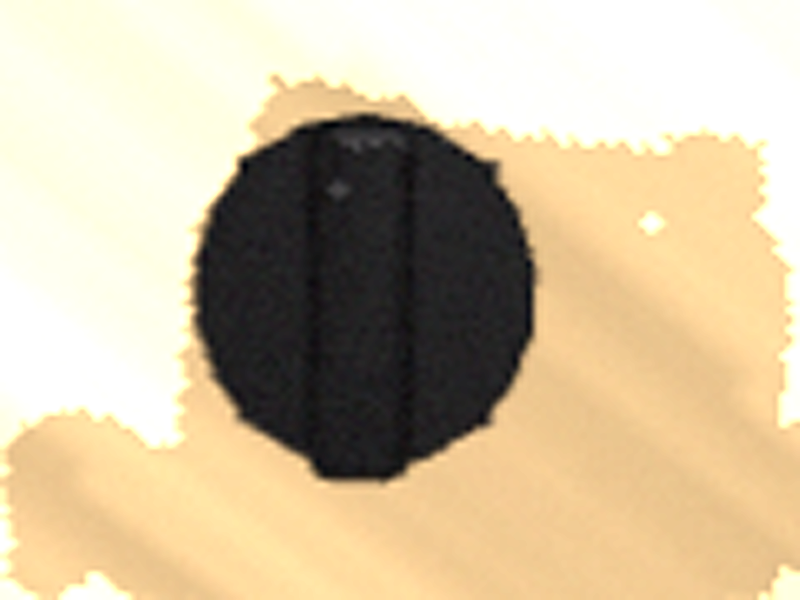

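```bash
python3 - <<'E'
from h import *
import pickle
s=pickle.load(open('w3.pkl','rb')); s2=pickle.load(open('w2.pkl','rb'))
P=lambda x,y,z: atz(s,193+x/6.667,82+y/6.667,z)
print('disc',P(364,284,.034),'corners',P(366,292,.027),'wing mid col',P(361,300,.06))
print('disc diam',np.linalg.norm(P(195,284,.034)-P(533,284,.034)),'wing thick',np.linalg.norm(P(311,300,.06)-P(411,300,.06)))
a,b=P(361,130,.06),P(361,478,.06); print(a,b,'len',np.linalg.norm(a-b), (a+b)/2,'yaw',np.degrees(np.arctan2(*(a-b)[1::-1])))
e,f=P(310,460,.06),P(313,150,.06);print('edge yaw',np.degrees(np.arctan2(*(f-e)[1::-1])))
i=cv2.convertScaleAbs(cv2.imread('pics/w2.png')[0:90,170:290],alpha=2); cv2.imwrite('pics/w2k.png',cv2.resize(i,(800,600),interpolation=cv2.INTER_CUBIC))
E
```

```text
disc [0.4965 0.2085 0.034 ] corners [0.4955 0.2076 0.027 ] wing mid col [0.496  0.2078 0.06  ]
disc diam 0.0483392637607561 wing thick 0.012940511802692598
[0.5127 0.2205 0.06  ] [0.4777 0.1939 0.06  ] len 0.04393463156417882 [0.4952 0.2072 0.06  ] yaw 37.299519295326796
edge yaw 36.28319293003103
```

View pics/w2k.png

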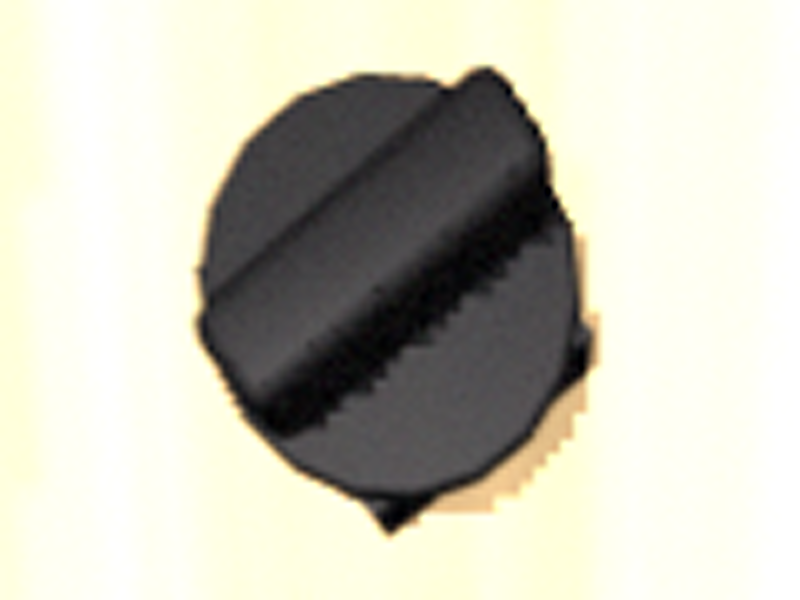

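```bash
python3 - <<'E'
from h import *
import pickle
s=pickle.load(open('w3.pkl','rb')); s2=pickle.load(open('w2.pkl','rb'))
print(tri(ray(s,193+361/6.667,82+304/6.667),ray(s2,170+375/6.667,232/6.667)))
d=(390,284);print('disc',tri(ray(s,193+364/6.667,82+286/6.667),ray(s2,170+d[0]/6.667,d[1]/6.667)))
for c in [(485,68),(545,150),(205,310),(265,400)]: print(atz(s2,170+c[0]/6.667,c[1]/6.667,.06))
o,M=st(); go(M,o['tcp_pos'],[.4957,.2074,.061])
E
```

```text
(array([0.4962, 0.2076, 0.0611]), [0.0005, 0.0005])
disc (array([0.4961, 0.2083, 0.0329]), [0.0002, 0.0002])
[0.5096 0.2243 0.06  ]
[0.5163 0.2161 0.06  ]
[0.4764 0.1999 0.06  ]
[0.4829 0.1903 0.06  ]
t 5.7 tcp [0.4512 0.1667 0.1488] yawz -52.3 tilt [-1.      0.0011  0.0006] F [ 0.2802  0.6841 -0.7157] T [-0.0502 -0.001   0.0031] op 0.0857
q [-0.2659  0.4611 -0.1892  1.9879  0.1304  0.7027 -1.4481]
move mm (tool axes): [87.8334 60.0257 -4.9937]
```

{"fn": "apply_moves", "kwargs": {"increments": [[0,40,-5,0,0,0,100],[20,60.5,-5,0,0,0,100],[60,60.5,-5,0,0,0,100],[88,60.5,-5,0,0,0,100],[88,60.5,-5,0,0,0,100],[88,60.5,-5,0,0,0,100]]}}

```text
clock: 6.45
tcp_pos: [0.496, 0.2088, 0.0612]
tool_rot: [0.635, 0.312, 0.634, -0.311]
ft_force: [0.4, 0.3, 0.5]
opening: 0.0854
```

```bash
python3 - <<'E'
from h import *
o,M=st(); go(M,o['tcp_pos'],[.496,.2078,.06]); s=snap('wrist','w4.png')
E
```

```text
t 6.45 tcp [0.496  0.2088 0.0612] yawz -52.28 tilt [-1.      0.0019  0.0003] F [0.4424 0.3298 0.4976] T [ 0.0467 -0.0306  0.0081] op 0.0854
q [-0.3398  0.6642 -0.1522  1.9117  0.1721  0.5762 -1.517 ]
move mm (tool axes): [ 1.2026 -0.6594  0.7984]
```

View pics/w4.png

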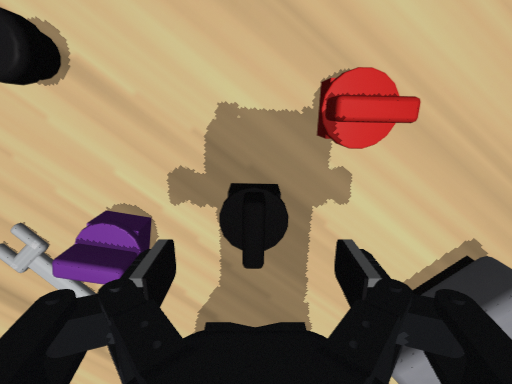

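{"fn": "apply_moves", "kwargs": {"increments": [[1,-0.6,0.6,0,0,0,0],[1,-0.6,0.6,0,0,0,0],[1,-0.6,0.6,0,0,0,0],[1,-0.6,0.6,0,0,0,0],[1,-0.6,0.6,0,0,0,0],[1,-0.6,0.6,0,0,0,0]], "force": 60}}

```text
clock: 7.25
tcp_pos: [0.4949, 0.208, 0.0592]
tool_rot: [0.635, 0.311, 0.635, -0.311]
ft_force: [-0.2, 0.2, 0.7]
opening: -0.0002
```

```bash
python3 - <<'E'
from h import *
o,M=st()
E
```

```text
t 7.25 tcp [0.4949 0.208  0.0592] yawz -52.25 tilt [-1. -0. -0.] F [-0.1534  0.1617  0.7057] T [-0.025  -0.0457  0.0607] op -0.0002
q [-0.34    0.6666 -0.1513  1.915   0.1728  0.5724 -1.517 ]
```

```bash
python3 - <<'E'
from h import *
s=snap('wrist','w5.png')
a=cv2.imread('pics/w5.png')[140:340,140:380];cv2.imwrite('pics/w5c.png',cv2.convertScaleAbs(cv2.resize(a,(720,600),interpolation=cv2.INTER_CUBIC),alpha=2.5))
s=snap('scene','s5.png')
a=cv2.imread('pics/s5.png')[120:220,230:370];cv2.imwrite('pics/s5c.png',cv2.resize(a,(800,571),interpolation=cv2.INTER_CUBIC))
E
```

```text
(no output)
```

View pics/w5c.png

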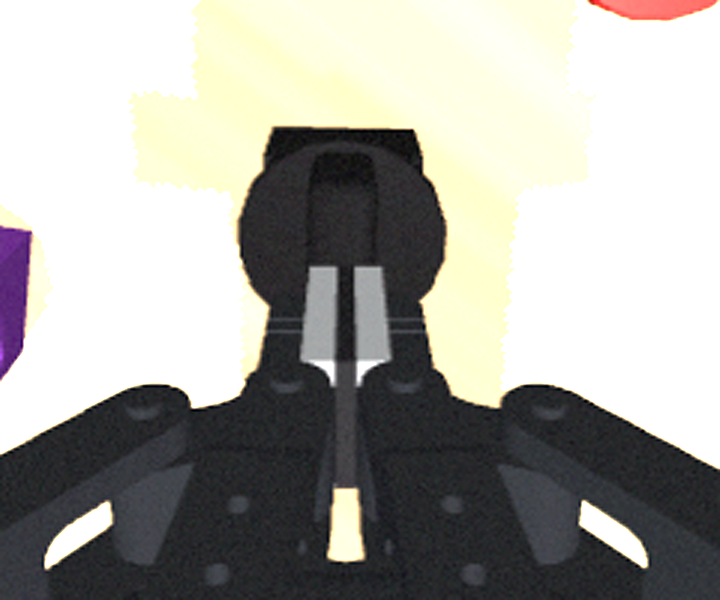

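View pics/s5c.png

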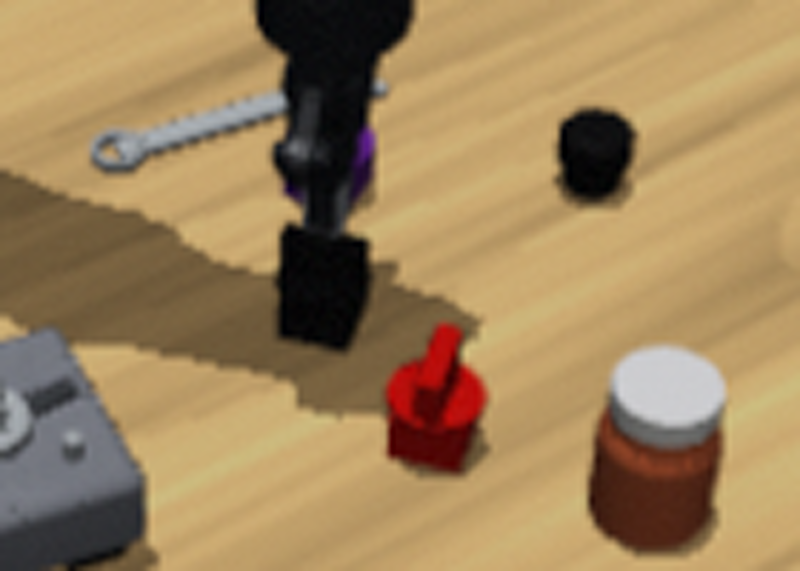

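```bash
python3 - <<'E'
from h import *
o,M=st()
s=snap('wrist'); sc=snap('scene'); t=snap('top','t6.png')
p=o['tcp_pos']
for n,q in [('tcp',p),('tip',p+.022*M[:,0]),('knobdisc',[.496,.2078,.034]),('wingtop',[.496,.2078,.06])]:
    print(n,'w',proj(s,q),'w5c',(np.array(proj(s,q))-140)*3,'s5c',(np.array(proj(sc,q))-[230,120])*5.714,'top',proj(t,q))
a=cv2.imread('pics/t6.png')[200:300,140:260];cv2.imwrite('pics/t6c.png',cv2.resize(a,(720,600),interpolation=cv2.INTER_CUBIC))
E
```

```text
t 7.35 tcp [0.4949 0.2081 0.0592] yawz -52.25 tilt [-1.     -0.     -0.0001] F [-0.4302  0.2231 -0.3458] T [-0.003   0.0063  0.0318] op 0.0001
q [-0.34    0.6666 -0.1513  1.915   0.1728  0.5724 -1.5169]
tcp w [252.7, 236.6] w5c [338.1 289.8] s5c [323.4124 234.274 ] top [200.7, 245.6]
tip w [253.0, 222.5] w5c [339.  247.5] s5c [322.2696 266.2724] top [202.1, 246.4]
knobdisc w [254.3, 219.7] w5c [342.9 239.1] s5c [322.841  272.5578] top [202.4, 246.1]
wingtop w [254.2, 236.1] w5c [342.6 288.3] s5c [323.9838 234.274 ] top [200.8, 245.1]
```

View pics/t6c.png

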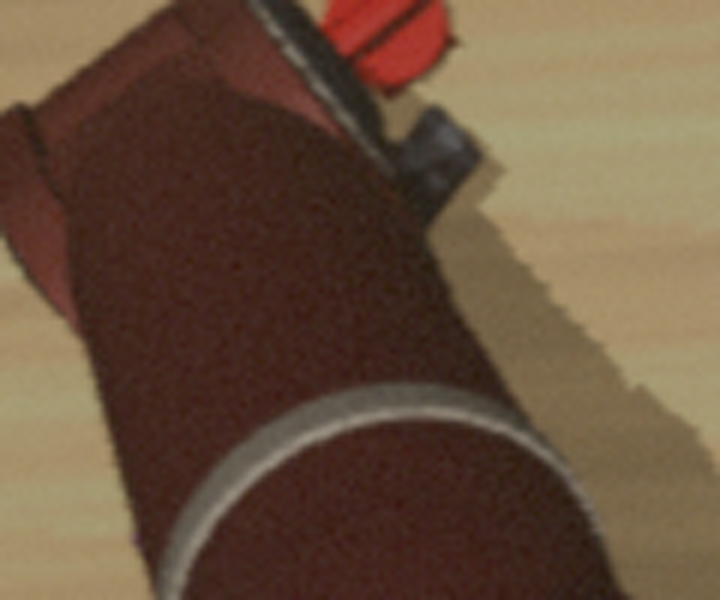

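The gripper shut on nothing. From the wrist and scene images, the real fingertips sit about 35 mm higher than the reported TCP implies, roughly z 0.072, which is above the wing (scene crop tip at (340,215)). I'll open and go about 34 mm lower.

{"fn": "apply_moves", "kwargs": {"increments": [[0,0,0,0,0,0,100],[0,0,0,0,0,0,100],[0,0,0,0,0,0,100],[0,0,0,0,0,0,100],[12,0,0,0,0,0,100],[23,0,0,0,0,0,100],[33,0,0,0,0,0,100],[33,0,0,0,0,0,100]]}}

```text
clock: 8.5
tcp_pos: [0.4941, 0.2077, 0.025]
tool_rot: [0.634, 0.311, 0.635, -0.312]
ft_force: [0.4, 0.2, 0.1]
opening: 0.0854
```

```bash
python3 - <<'E'
from h import *
o,M=st()
s=snap('wrist','w7.png'); sc=snap('scene','s7.png')
a=cv2.imread('pics/s7.png')[120:220,230:370];b=cv2.imread('pics/w7.png')
cv2.imwrite('pics/c7.png',np.hstack([cv2.resize(a,(420,300),interpolation=cv2.INTER_CUBIC),cv2.resize(b,(380,300))]))
E
```

```text
t 8.5 tcp [0.4941 0.2077 0.025 ] yawz -52.24 tilt [-1.     -0.0025 -0.0006] F [0.4497 0.1898 0.099 ] T [-0.0413 -0.0381  0.0269] op 0.0854
q [-0.3514  0.7231 -0.1348  1.9338  0.1867  0.4991 -1.5291]
```

View pics/c7.png

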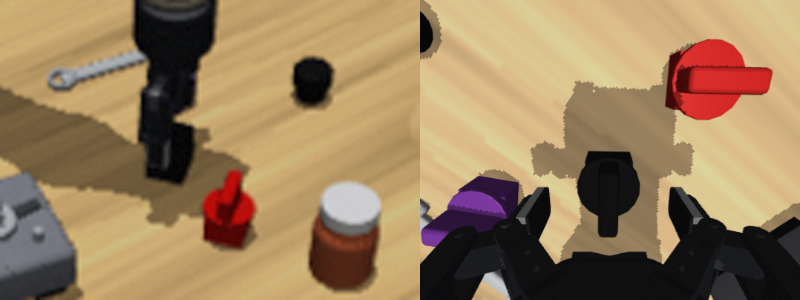

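{"fn": "apply_moves", "kwargs": {"increments": [[0,1,0,0,0,0,0],[0,1,0,0,0,0,0],[0,1,0,0,0,0,0],[0,1,0,0,0,0,0],[0,1,0,0,0,0,0],[0,1,0,0,0,0,0]], "force": 60}}

```text
clock: 9.35
tcp_pos: [0.4957, 0.2087, 0.0263]
tool_rot: [0.635, 0.311, 0.635, -0.311]
ft_force: [0.7, -0.2, 0.3]
opening: 0.0129
```

```bash
python3 - <<'E'
from h import *
o,M=st()
s=snap('wrist','w8.png'); 
import pickle; pickle.dump(s,open('w8.pkl','wb'))
a=cv2.imread('pics/w8.png')[140:340,140:380];cv2.imwrite('pics/w8c.png',cv2.convertScaleAbs(cv2.resize(a,(720,600),interpolation=cv2.INTER_CUBIC),alpha=2.5))
E
```

```text
t 9.35 tcp [0.4957 0.2087 0.0263] yawz -52.26 tilt [-1.      0.0002 -0.0001] F [ 0.6754 -0.2077  0.284 ] T [ 0.0585  0.04   -0.0039] op 0.0129
q [-0.3515  0.7218 -0.1353  1.9302  0.1864  0.5013 -1.5292]
```

View pics/w8c.png

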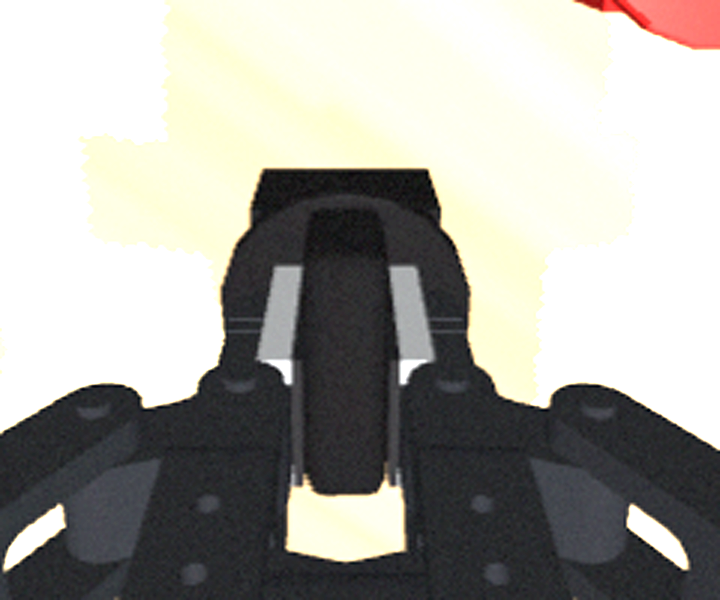

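{"fn": "apply_moves", "kwargs": {"increments": [[-40,0,0,0,0,0,0],[-90,0,0,0,0,0,0],[-120,-25,39,-6,0,0,0],[-125,-55,86,-14,0,0,0],[-125,-85,132,-21.3,0,0,0],[-125,-117,182,-21.3,0,0,0],[-125,-117,182,-21.3,0,0,0],[-125,-117,182,-21.3,0,0,0]]}}

```text
clock: 10.4
tcp_pos: [0.5143, -0.0067, 0.1511]
tool_rot: [0.681, 0.189, 0.682, -0.189]
ft_force: [-0.0, -0.0, -1.1]
opening: 0.0129
```

```bash
python3 - <<'E'
from h import *
o,M=st(); go(M,o['tcp_pos'],[.5146,-.0068,.125])
s=snap('wrist','w9.png'); sc=snap('scene','s9.png'); 
import pickle; pickle.dump(sc,open('s9.pkl','wb'))
a=cv2.imread('pics/s9.png')[140:240,160:300];b=cv2.imread('pics/w9.png')
cv2.imwrite('pics/c9.png',np.hstack([cv2.resize(a,(420,300),interpolation=cv2.INTER_CUBIC),cv2.resize(b,(380,300))]))
print([ (np.array(proj(sc,q))-[160,140])*3 for q in ([.5146,-.0068,.093],[.5146,-.0068,.125],[.5146,-.0068,.185])])
E
```

```text
t 10.4 tcp [ 0.5143 -0.0067  0.1511] yawz -30.99 tilt [-1.      0.0004 -0.0009] F [-0.0465 -0.026  -1.1376] T [ 0.0685 -0.0026 -0.0064] op 0.0129
q [ 0.1822  0.5119 -0.3103  1.8942  0.2157  0.7682 -0.7877]
move mm (tool axes): [26.064  0.039  0.369]
[array([200.1, 138.9]), array([197.7, 112.5]), array([192.9,  60.3])]
```

View pics/c9.png

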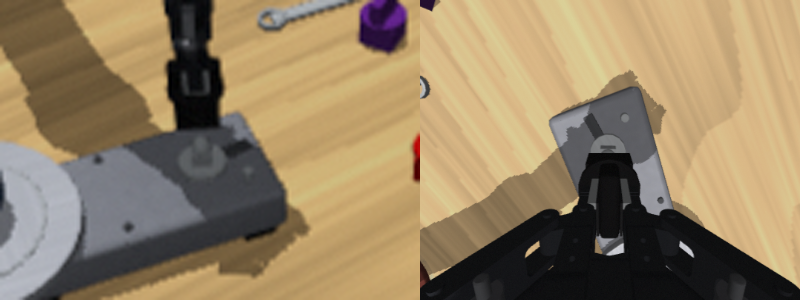

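{"fn": "apply_moves", "kwargs": {"increments": [[20,0,0.3,0,0,0,0],[28,0,0.3,0,0,0,0],[33,0,0.3,0,0,0,0],[37,0,0.3,0,0,0,0],[40,0,0.3,0,0,0,0],[42,0,0.3,0,0,0,0],[42,0,0.3,0,0,0,0]]}}

```text
clock: 11.38
tcp_pos: [0.5143, -0.0067, 0.109]
tool_rot: [0.681, 0.189, 0.682, -0.189]
ft_force: [-1.8, 1.9, -2.0]
opening: 0.0128
```

```bash
python3 - <<'E'
from h import *
o,M=st(); go(M,o['tcp_pos'],[.5146,-.0068,.0943])
E
```

```text
t 11.38 tcp [ 0.5143 -0.0067  0.109 ] yawz -30.94 tilt [-1.     -0.0002 -0.0012] F [-1.8184  1.8966 -2.0117] T [ 0.3787  0.3285 -0.0253] op 0.0128
q [ 0.1624  0.5728 -0.2854  1.9357  0.2481  0.6678 -0.8158]
move mm (tool axes): [14.7452  0.1     0.3112]
```

{"fn": "apply_moves", "kwargs": {"increments": [[0,0.2,-0.7,0,0,0,0],[2,0.2,-0.7,0,0,0,0],[4,0.2,-0.7,0,0,0,0],[5,0.2,-0.7,0,0,0,0],[5,0.2,-0.7,0,0,0,0]]}}

```text
clock: 12.0
tcp_pos: [0.5142, -0.0065, 0.1041]
tool_rot: [0.681, 0.189, 0.682, -0.189]
ft_force: [-1.2, 0.3, -1.5]
opening: 0.0128
```

```bash
python3 - <<'E'
from h import *
o,M=st()
E
```

```text
t 12.0 tcp [ 0.5142 -0.0065  0.1041] yawz -30.95 tilt [-1.     -0.     -0.0003] F [-1.2323  0.3366 -1.4933] T [ 0.2819  0.3594 -0.075 ] op 0.0128
q [ 0.1589  0.5799 -0.2814  1.9409  0.2523  0.6548 -0.8204]
```

{"fn": "apply_moves", "kwargs": {"increments": [[2,0,0,0,0,0,0],[4,0,0,0,0,0,0],[6,0,0,0,0,0,0],[8,0,0,0,0,0,0],[9.5,0,0,0,0,0,0],[10,0,0,0,0,0,0]]}}

```text
clock: 12.75
tcp_pos: [0.5142, -0.0064, 0.0943]
tool_rot: [0.681, 0.189, 0.682, -0.189]
ft_force: [-2.8, 2.4, 4.4]
opening: 0.0128
```

```bash
python3 - <<'E'
from h import *
o,M=st()
s=snap('scene','s10.png')
a=cv2.imread('pics/s10.png')[150:240,170:290];cv2.imwrite('pics/s10c.png',cv2.convertScaleAbs(cv2.resize(a,(800,600),interpolation=cv2.INTER_CUBIC),alpha=1.6))
E
```

```text
t 12.75 tcp [ 0.5142 -0.0064  0.0943] yawz -30.95 tilt [-1.     -0.0001 -0.0003] F [-2.779   2.3626  4.3968] T [ 0.3323  0.7286 -0.0234] op 0.0128
q [ 0.1535  0.595  -0.2744  1.9492  0.2601  0.6314 -0.8273]
```

View pics/s10c.png

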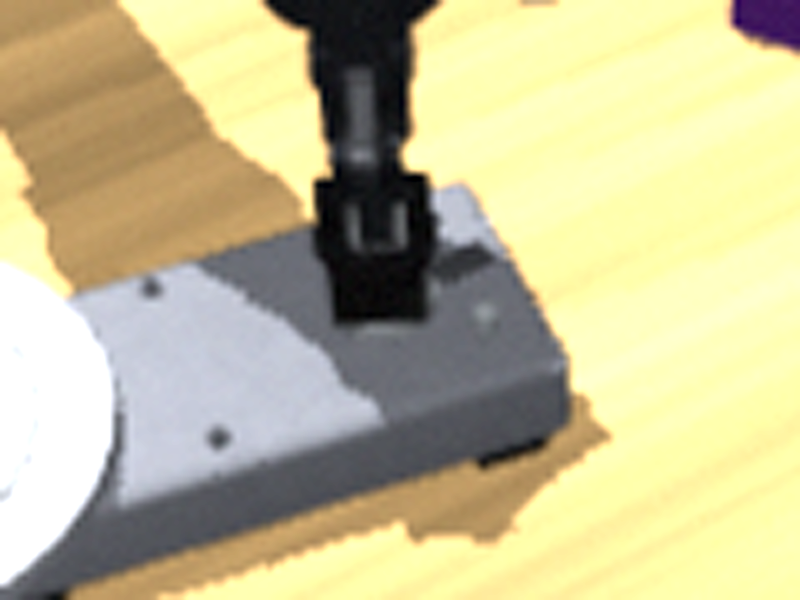

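{"fn": "apply_moves", "kwargs": {"increments": [[0.3,0,0,0,0,0,0],[0.3,0,0,0,0,0,0],[0.3,0,0,6,0,0,0],[0.3,0,0,12,0,0,0],[0.3,0,0,18,0,0,0],[0.3,0,0,24,0,0,0],[0.3,0,0,30,0,0,0],[0.3,0,0,36,0,0,0]], "force": 80}}

```text
clock: 13.8
tcp_pos: [0.5142, -0.006, 0.0943]
tool_rot: [0.589, 0.391, 0.59, -0.39]
ft_force: [-3.3, 2.2, 4.7]
opening: 0.0122
```

```bash
python3 - <<'E'
from h import *
o,M=st()
E
```

```text
t 13.8 tcp [ 0.5142 -0.006   0.0943] yawz -67.04 tilt [-1.      0.     -0.0003] F [-3.3216  2.1696  4.7034] T [0.5296 0.8568 0.166 ] op 0.0122
q [ 0.0316  0.5826 -0.0928  1.9533  0.0887  0.6096 -1.2888]
```

{"fn": "apply_moves", "kwargs": {"increments": [[0,0,0,5,0,0,0],[0,0,0,10,0,0,0],[0,0,0,15,0,0,0],[0,0,0,15,0,0,0]]}}

```text
clock: 14.3
tcp_pos: [0.5143, -0.0063, 0.0943]
tool_rot: [0.534, 0.463, 0.534, -0.463]
ft_force: [-4.2, 2.6, 6.1]
opening: 0.0126
```

```bash
python3 - <<'E'
from h import *
o,M=st()
E
```

```text
t 14.3 tcp [ 0.5143 -0.0063  0.0943] yawz -81.87 tilt [-1.     -0.0001  0.0002] F [-4.1971  2.5763  6.0592] T [ 0.4025  0.8659 -0.0164] op 0.0126
q [-0.019   0.5813 -0.017   1.9548  0.0167  0.6058 -1.4758]
```

{"fn": "apply_moves", "kwargs": {"increments": [[0,0,0,4,0,0,0],[0,0,0,8,0,0,0],[0,0,0,12,0,0,0],[0,0,0,12,0,0,0]]}}

```text
clock: 14.8
tcp_pos: [0.5143, -0.0064, 0.0943]
tool_rot: [-0.484, -0.515, -0.484, 0.516]
ft_force: [-3.2, -0.0, 5.3]
opening: 0.0125
```

```bash
python3 - <<'E'
from h import *
o,M=st()
s=snap('wrist','w11.png'); snap('scene','s11.png')
a=cv2.imread('pics/s11.png')[150:240,170:290];b=cv2.imread('pics/w11.png')[100:340,100:420]
cv2.imwrite('pics/c11.png',np.hstack([cv2.convertScaleAbs(cv2.resize(a,(400,300),interpolation=cv2.INTER_CUBIC),alpha=1.6),cv2.resize(b,(400,300))]))
E
```

```text
t 14.8 tcp [ 0.5143 -0.0064  0.0943] yawz -93.6 tilt [-1.     -0.0001  0.0012] F [-3.1871 -0.0351  5.2686] T [0.271  0.8367 0.7507] op 0.0125
q [-0.0597  0.5817  0.0432  1.956  -0.0397  0.605  -1.6245]
```

View pics/c11.png

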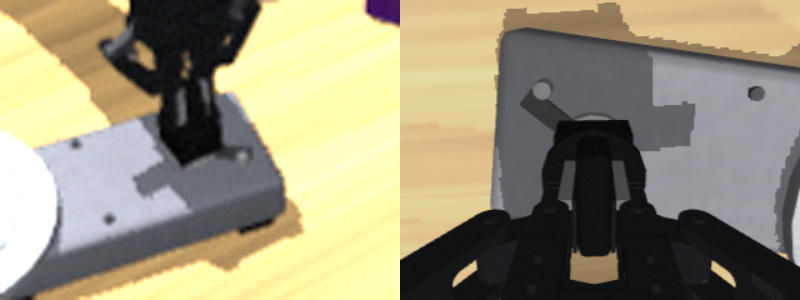

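Torque rose to 0.75 N m and the pointer lies against the pin (wrist half at (540,95)), so the lock is at its stop. I'll hold, unload within the play, then release.

{"fn": "apply_moves", "kwargs": {"increments": [[0,0,0,1,0,0,0],[0,0,0,1,0,0,0],[0,0,0,-3,0,0,0],[0,0,0,-3,0,0,100],[0,0,0,-3,0,0,100],[0,0,0,-3,0,0,100],[0,0,0,-3,0,0,100],[0,0,0,-3,0,0,100]]}}

```text
clock: 15.9
tcp_pos: [0.5145, -0.0066, 0.0939]
tool_rot: [0.496, 0.504, 0.496, -0.504]
ft_force: [-0.4, -0.6, 0.7]
opening: 0.0854
```

```bash
python3 - <<'E'
from h import *
o,M=st()
E
```

```text
t 15.9 tcp [ 0.5145 -0.0066  0.0939] yawz -90.96 tilt [-1.      0.0003  0.0001] F [-0.3715 -0.6467  0.6678] T [ 0.0544  0.0251 -0.0329] op 0.0854
q [-0.049   0.5821  0.0287  1.9557 -0.0276  0.6038 -1.5898]
```

{"fn": "apply_moves", "kwargs": {"increments": [[-15,0,0,0,0,0,100],[-50,0,0,0,0,0,100],[-100,0,0,0,0,0,100],[-110,-40,0,0,0,0,100],[-110,-60,0,0,0,0,100],[-110,-60,0,0,0,0,100],[-110,-60,0,0,0,0,100]]}}

```text
clock: 16.77
tcp_pos: [0.4555, -0.0055, 0.2046]
tool_rot: [0.496, 0.505, 0.495, -0.504]
ft_force: [-0.6, 0.2, 1.2]
opening: 0.0853
```

```bash
python3 - <<'E'
from h import *
o,M=st()
s=snap('wrist','w12.png'); sc=snap('scene','s12.png')
import pickle; pickle.dump((s,sc),open('w12.pkl','wb'))
a=cv2.imread('pics/s12.png')[150:240,170:290];b=cv2.imread('pics/w12.png')
cv2.imwrite('pics/c12.png',np.hstack([cv2.convertScaleAbs(cv2.resize(a,(400,300),interpolation=cv2.INTER_CUBIC),alpha=1.6),cv2.resize(b,(400,300))]))
u,v=map(int,proj(s,[.5146,-.0068,.1])); a=cv2.imread('pics/w12.png')[max(0,v-60):v+60,u-80:u+80]; print(u-80,max(0,v-60)); cv2.imwrite('pics/w12c.png',cv2.convertScaleAbs(cv2.resize(a,None,fx=5,fy=5,interpolation=cv2.INTER_CUBIC),alpha=1.5))
print('wing top proj',proj(s,[.5146,-.0068,.128]),'disc',proj(s,[.5146,-.0068,.102]))
E
```

```text
t 16.77 tcp [ 0.4555 -0.0055  0.2046] yawz -90.95 tilt [-1.      0.0022 -0.0001] F [-0.5743  0.2135  1.2285] T [ 0.0468 -0.0122  0.0132] op 0.0853
q [-0.0642  0.3391  0.0378  1.9866 -0.0173  0.814  -1.6041]
174 68
wing top proj [254.5, 130.6] disc [254.6, 128.6]
```

View pics/c12.png

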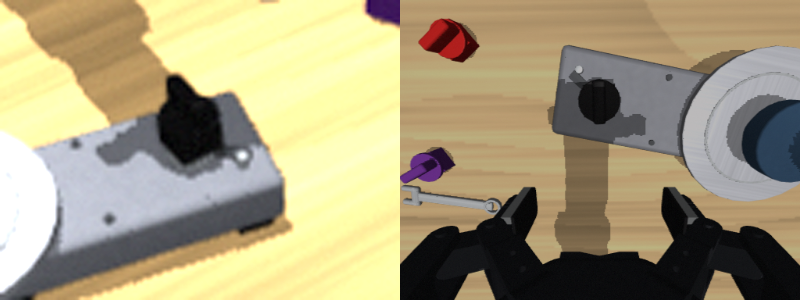

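View pics/w12c.png

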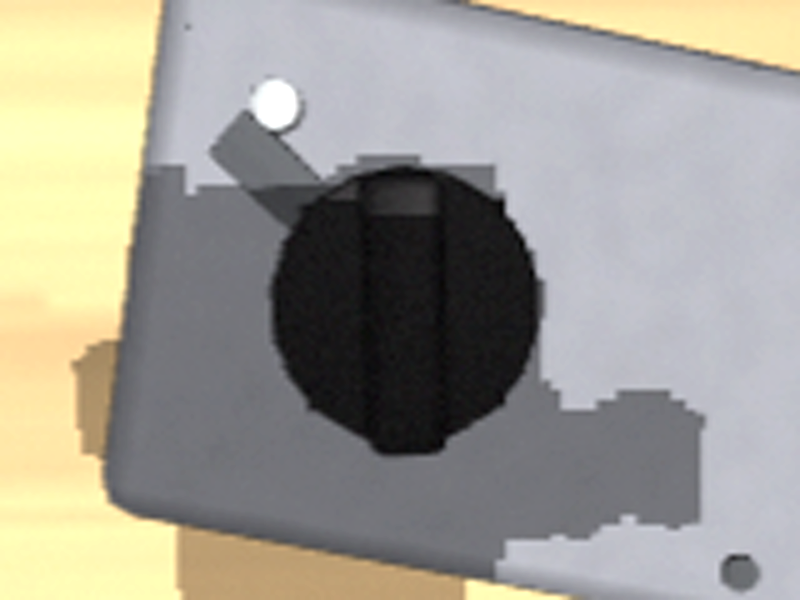

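```bash
python3 - <<'E'
from h import *
import pickle
s,sc=pickle.load(open('w12.pkl','rb'))
P=lambda x,y,z: atz(s,174+x/5,68+y/5,z)
for a,b in [((325,180),(245,110)),((295,228),(210,150))]:
    d=P(*b,.064)-P(*a,.064); print('pointer yaw',np.degrees(np.arctan2(d[1],d[0])))
e=P(228,130,.064); print('from axis',np.degrees(np.arctan2(e[1]+.0068,e[0]-.5146)))
print('disc',P(406,303,.102),np.linalg.norm(P(272,303,.102)-P(540,303,.102)))
a=cv2.imread('pics/s12.png')[165:205,200:250];cv2.imwrite('pics/s12d.png',cv2.convertScaleAbs(cv2.resize(a,(750,600),interpolation=cv2.INTER_CUBIC),alpha=2.5))
print([(n,(np.array(proj(sc,q))-[200,165])*15) for n,q in [('foot',[.5146,-.0068,.068]),('disc',[.5146,-.0068,.102]),('top',[.5146,-.0068,.128])]])
E
```

```text
pointer yaw 48.92724385753806
pointer yaw 47.12069488772968
from axis 47.0707272290599
disc [ 0.5146 -0.0074  0.102 ] 0.0489372548015666
[('foot', array([409.5, 418.5])), ('disc', array([396., 282.])), ('top', array([387. , 175.5]))]
```

View pics/s12d.png

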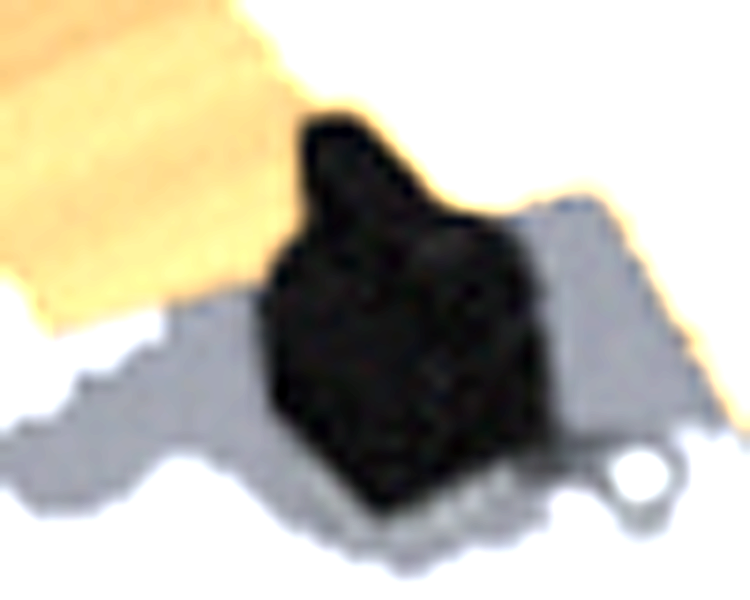

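```bash
python3 -c "
from h import *
o,M=st(); print(env.sign_off())"
```

```text
t 16.88 tcp [ 0.4555 -0.0055  0.2041] yawz -90.96 tilt [-1.      0.001  -0.0001] F [ 0.1342 -0.3299  0.129 ] T [ 0.1031  0.0181 -0.0307] op 0.0851
q [-0.0641  0.3402  0.0378  1.9866 -0.0173  0.814  -1.6041]
the job is handed in; nothing more can be done
None
```

The winged black knob is home on the spindle, the lock is at its stop, and the gripper has let go. I handed the job in at about 16.9 s.

- **Fitting:** I gripped the knob by its wing. From the wrist picture I turned it to the square's angle, about 59° mod 90°. It went straight down to the collar with about 5 N, so no searching turn was needed.
- **Turning:** I turned it about 63° clockwise. The torque rose to 0.75 N m when the pointer reached the pin. I then backed off about 4° within the play, opened the gripper and lifted away.
- **Last checks:**
  - The pointer stands at about 47°, against 46.6° expected at the stop, and touches the pin.
  - The knob's disc is within about 1 mm of the axis.
  - The hand's height when it stopped going down put the underside at the collar.
  - The wrist force was near zero once clear.

**What disagreed:** the first grasp closed on nothing. The real fingertips sit about 35 mm further back than the given tool data; the wrist and scene pictures agree on this. I corrected for it and the second grasp held.

I never steered towards the vase, round knob, cup or jar, but I did not measure their positions again at the end.

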